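# Set the tail slide of a bar clamp for gluing up a painting panel

### The job

The painting panel lies loose in the bar clamp, ready for gluing. Pull up the spring plunger on the clamp's tail slide, slide the tail slide along the bar towards the panel and let the pin drop fully into the last hole that it can reach with its jaw short of the panel's edge (so that less than one hole spacing is left open), without shoving the panel along or upsetting the things around. Finish still gripping the plunger knob, with the pin held down in its hole, so that the screw at the other end can be wound up against it.

Things in the scene. Friction and masses are not known exactly. Their poses are not given: they have to be found in the camera images.
- clamp: Aluminium bar clamp, fixed on the bench. Flat bar 30 mm wide (x) and 600 mm long (along the clamp's own y axis), its flat top 44 mm above the bench; origin on the bench under the bar's centre line, z up, +y runs from the tail slide to the screw head. In the bar's top is a row of round holes, 11 mm wide, 12 mm deep, 30 mm apart, at y = -275, -245, -215, -185, -155, -125 mm and so on. Wood bearers beside the bar, as high as the bar, carry the panel.
- tail (a joint): Position of the grey tail slide along the bar (m): 0 with its pin in the first hole (y = -275 mm), where it starts, growing as it slides along +y of the clamp towards the panel (0.030 is the next hole, 0.060 the one after, and so on; up to 0.190). The pin has about 1.5 mm of play either way in a hole. With the pin out it slides freely, against about 1.5 N of friction.
- plunger (a joint): Lift of the spring plunger (m): 0 = pin fully home in a hole; it clears the bar's top at 0.009; stop at 0.013. A spring pushes it down with 3.5 N when home, 7 N when lifted 10 mm. The round-ended pin is 8 mm thick; between holes it rides on the bar's top at 0.009 and springs in by itself when it comes over a hole.
- knob_grip (a point): Centre of the black upright cylindrical plunger knob, 27 mm diameter and 27 mm tall, on the pin's axis; 91 mm above the bench with the pin home. It moves with the pin and the tail slide. Under it: a 21 mm collar, a 19 mm boss, then the slide's flat saddle, 48 mm wide, top 58 mm above the bench. The slide's jaw, 60 mm wide, top 90 mm above the bench, stands towards the panel, back 43 mm from here.
- tail_face (a point): Middle of the flat face of the tail slide's jaw, the face that looks at the panel, 15 mm above the bar's top. It lies 55 mm from the pin's axis along the clamp's +y. Its axes are those of the clamp.
- panel_edge (a point): Middle of the panel's near edge (the one that faces the jaw), 15 mm above the bar's top. The panel is a loose plywood sheet with a glued batten frame, 240 mm across the bar, 180 mm along it, 31 mm thick, 0.4 to 0.65 kg, lying level on the bar, square to it within 2 degrees. Its own +y points away from the jaw.
- glue_bottle: White squeeze bottle with yellow cap, 64 mm diameter, 165 mm tall, beyond the bar's tail end; origin at the centre of its foot. To be left alone.
- paint_tin: Steel paint tin, 100 mm diameter, 108 mm tall, on the far side of the panel; origin at the centre of its foot. To be left alone.
- brush: Paint brush lying on the bench on the far side of the tail slide, 200 mm long; origin near its middle. To be left alone.

How it is judged:
By the outcome, as a careful person would: the job done as asked, in the order asked, and still so for the second after the job is handed in, while the arm keeps its last pose, push and grip.
It also fails if it takes over 35 s, if anything falls off the work surface, if the arm or the gripper's body presses on something with over 40 N, if the wrist force passes 120 N, or if a joint passes its speed limit or range.

### The arm

A 6-joint arm with a two-finger parallel gripper is mounted at the origin on the work surface. World frame = base frame: x ahead of the robot, y to its left, z up, the work surface at z = 0. Lengths are in m, angles in rad, forces in N, time in s.
With the tool pointing down it reaches from about 0.35 to 0.725 m from the base axis. Payload 4.3 kg.
Tool frame: the origin (TCP) lies midway between the tips of the shut fingers; the grasp point (between the pads) lies 19 mm behind it (bot.grasp_offset is the distance from the TCP to the grasp point, in m); z points along the fingers, y is the direction in which the jaws open and shut (so a half turn about z gives the same grasp; the last joint's range is limited). The gripper opens to 85 mm and grips with 20 to 120 N. Pads are 22 mm wide; open, the fingers measure 114 mm over their backs; the gripper's body (76 mm by 85 mm) begins 54 mm behind the grasp point. The pads swing forward as they close: fully open they stand 13 mm farther back than shut.
Start: joints at [1.217, 0.377, 0.081, 1.274, 0, 1.46], TCP at [0.139, 0.558, 0.206] pointing down, gripper open.
Joint ranges: [-2.72, 2.72], [-0.84, 1.66], [-1.02, 1.22], [-1.77, 2.12], [-1.37, 1.28], [-3.14, 3.14]. Speed limits (rad/s): [2.57, 2.57, 3.14, 3.14, 3.14, 3.14].

### API

Orientations are given as [roll, pitch, yaw] about the fixed x, y, z axes, in that order (R = Rz(yaw) Ry(pitch) Rx(roll)).
In Python, from station import bot, eyes gives the robot as it stands.
- The arm moves only by the shell command python3 -m crank 'ROWS' [OPENING] [FORCE]. ROWS is text: rows parted by semicolons, each of 4 numbers parted by spaces: the shift along the tool's x, y, z in m, then the turn about the tool's z in rad. A call has 1 to 5 rows; each row shifts and turns the pose as measured when the row begins, along the tool's axes as they then stand; what a row does not reach is not made up. A row lasts 1/10 s, in which the tool goes at most 50 mm and 8.59 degrees, less where a joint would pass 70% of its speed; a pose out of reach is approached as far as the arm can. A call with a gripper value outside its range is refused whole. OPENING is the closure, from 0 (fully open) to 1 (shut), set as the call begins (- or left out, the last holds). The fingers move at their own pace and stop on an object; FORCE is the grip in N (left out, the last holds). Time passes only in rows, so rows that do not move let the fingers close. It gives the time, the measured TCP pose, the force and the opening at its end, in the units of the state.
- bot.state(): the state, without advancing time (a new reading comes with each control period).
- eyes.get_image(name): name is "scene" or "top"; returns a dict with "frame" (400x640x3 uint8, red, green, blue), "z_map" (400x640 float32, m along the optical axis (not along the pixel's ray), 0 where there is no reading), "fx", "fy", "cx", "cy" (pixels), "position" and "attitude" of the camera in the world. Camera axes: x right, y down, z forward; pixel columns grow to the right and rows downward; lengths in m; the calibration is good to about 2 mm. A picture is of the moment at which its call begins.
- bot.finish_job(): hands the job in, once; it reports no verdict.
The state is a dict: "t": time; "q": joint angles; "dq": joint speeds; "joint_torque": joint torques, N m; "tool_pos": TCP position; "ee_rot": TCP orientation; "contact_force": force on the tool from outside, world axes, zero at the start; "wrist_torque": the same for the moment, N m; "gripper_width": finger opening in m.
Only numpy, scipy, OpenCV 4.12 (cv2) and the standard library are available. Lean on these libraries where they do the work, as an engineer would, in place of code of your own. Each camera call takes 0.05 s, during which the arm holds its last target.

## Working session

There is one attempt and no reset: what is moved stays moved. The work goes in short steps, Python scripts to look and compute and a shell command to move; the robot and the scene stay as the last step left them, time stands still between calls to the robot, and variables do not carry over. Pictures are saved under pics/ and viewed, and the job is handed in when it is done.

```bash
mkdir -p pics; ls; python3 - <<'E'
from station import bot, eyes
import cv2,numpy as np
print(bot.state(), bot.grasp_offset)
for n in("scene","top"):
    d=eyes.get_image(n); np.savez(f"pics/{n}0.npz",**d)
    print(n,d["fx"],d["fy"],d["cx"],d["cy"],d["position"],d["attitude"])
    cv2.imwrite(f"pics/{n}0.png",d["frame"][:,:,::-1])
E
```

```text
pics
{'t': 0.0, 'q': array([ 1.21668656e+00,  3.78098561e-01,  7.96287755e-02,  1.27437565e+00,
       -2.65738089e-05,  1.46048154e+00]), 'dq': array([ 0.00059118,  0.00124917,  0.00043497, -0.00090915,  0.00090259,
       -0.00161769]), 'joint_torque': array([-1.46329080e-04, -4.63603699e+01,  2.69876003e+01,  2.05147761e-02,
       -2.29749603e-04, -1.01507240e-05]), 'tool_pos': array([0.13856513, 0.55733506, 0.20494176]), 'ee_rot': array([-3.13955308e+00, -1.99176307e-04,  2.89779749e+00]), 'contact_force': array([ 0.36745003, -0.783981  ,  0.77115928]), 'wrist_torque': array([ 0.00878568,  0.06232003, -0.0246346 ]), 'gripper_width': 0.0849014414653299} 0.0187
scene 415.8268316902934 415.8268316902934 319.61442502557617 197.5581870603199 [1.23599622 0.31279138 0.72116592] [-2.28625837 -0.01853719  2.10859351]
top 393.04660728873876 393.04660728873876 312.2874162861247 195.78126837913481 [ 0.48336148 -0.06350125  1.09755965] [-3.00960873  0.03101561 -1.54329473]
```

View pics/scene0.png

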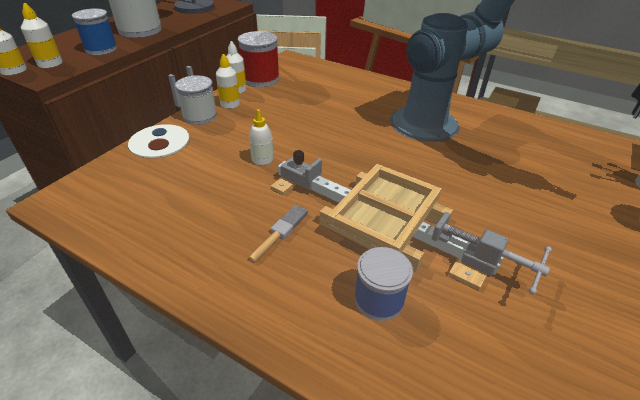

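View pics/top0.png

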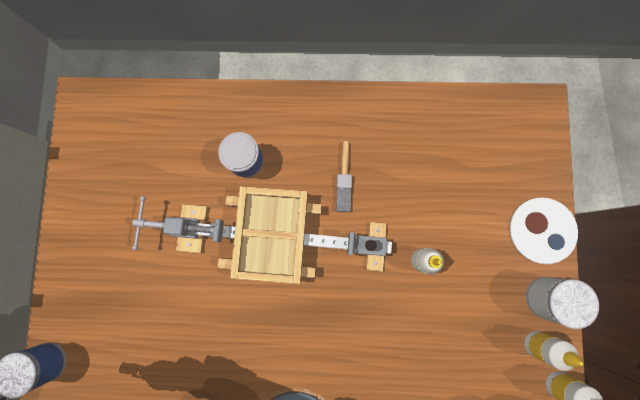

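The scene picture shows the tail slide and black knob near (298,158) and the panel near (385,205). In the top view the knob is at (371,245), the panel's near edge at column ~305 and the visible holes at (310–340,240). Next I'll zoom in and measure.

```bash
cat > h.py <<'E'
import numpy as np,cv2
from scipy.spatial.transform import Rotation as R
def Rt(d): return R.from_euler('xyz',d["attitude"]).as_matrix(), np.asarray(d["position"])
def ray(d,u,v):
    r,p=Rt(d); return p, r@np.array([(u-d["cx"])/d["fx"],(v-d["cy"])/d["fy"],1.])
def onz(d,u,v,z):
    p,w=ray(d,u,v); return p+w*(z-p[2])/w[2]
def proj(d,P):
    r,p=Rt(d); c=r.T@(np.asarray(P)-p); return np.array([d["fx"]*c[0]/c[2]+d["cx"],d["fy"]*c[1]/c[2]+d["cy"]])
def cloud(d):
    r,p=Rt(d); v,u=np.mgrid[0:400,0:640]; z=d["z_map"]
    c=np.stack([(u-d["cx"])/d["fx"]*z,(v-d["cy"])/d["fy"]*z,z],-1); return c@r.T+p
def crop(d,x0,y0,x1,y1,s,name):
    cv2.imwrite(name,cv2.resize(np.ascontiguousarray(d["frame"][y0:y1,x0:x1,::-1]),None,fx=s,fy=s,interpolation=cv2.INTER_CUBIC))
E
python3 - <<'E'
from h import *
t=dict(np.load("pics/top0.npz"));s=dict(np.load("pics/scene0.npz"))
crop(t,290,205,410,285,6,"pics/tz.png"); crop(s,260,140,380,230,6,"pics/sz.png")
for n,d in(("top",t),("scene",s)):
    c=cloud(d); f=d["frame"].astype(int)
    k=(f.max(-1)<70)&(c[...,2]>.08)&(c[...,2]<.12)&(d["z_map"]>0)
    k=k.astype(np.uint8); N,l,st,ce=cv2.connectedComponentsWithStats(k)
    for i in range(1,N):
        if st[i,4]>8:
            m=l==i; print(n,st[i],ce[i],c[m].mean(0).round(4),c[m].min(0).round(4),c[m].max(0).round(4))
print(onz(t,371,245,.1045))
E
```

```text
top [366 241  10   9  81] [370.5308642  244.96296296] [ 0.4939 -0.178   0.1036] [ 0.4838 -0.1893  0.0929] [ 0.5041 -0.1669  0.1102]
top [ 31 373  14  17  75] [ 38.94666667 380.54666667] [0.1385 0.6357 0.0938] [0.1183 0.6276 0.0801] [0.1581 0.6505 0.108 ]
scene [ 0  0 10  3 18] [3.38888889 0.55555556] [ 0.157  -2.1249  0.0834] [ 0.1345 -2.1397  0.0801] [ 0.1758 -2.1054  0.0921]
scene [156   0  19   4  29] [164.37931034   1.4137931 ] [-0.2325 -1.4295  0.1003] [-0.2588 -1.4596  0.0965] [-0.191  -1.3781  0.1025]
scene [173   4  41  10 181] [193.68508287   9.64640884] [-0.1985 -1.2031  0.109 ] [-0.3104 -1.3227  0.0972] [-0.1542 -1.1535  0.12  ]
scene [   0    4  253   93 1334] [122.87331334  56.99325337] [ 0.2712 -1.0735  0.0897] [-0.4459 -1.2751  0.08  ] [ 0.6535 -1.0512  0.1024]
scene [158   9  15   9  96] [164.0625  12.8125] [-0.1113 -1.304   0.0998] [-0.1523 -1.3669  0.0957] [-0.062  -1.2616  0.1032]
scene [109  21  13  15  75] [113.84  27.92] [ 0.1445 -1.3266  0.1007] [ 0.0873 -1.4065  0.0962] [ 0.1918 -1.2227  0.1139]
scene [74 43 13 11 71] [79.64788732 47.6056338 ] [ 0.3548 -1.2579  0.1001] [ 0.3224 -1.3021  0.0951] [ 0.3774 -1.1946  0.1026]
scene [27 57 11 10 52] [31.73076923 61.32692308] [ 0.5257 -1.2853  0.1003] [ 0.5038 -1.3205  0.0972] [ 0.5402 -1.2374  0.1034]
scene [409  92  41  20 369] [431.33062331 103.60162602] [0.0523 0.0236 0.1016] [ 0.0094 -0.0612  0.08  ] [0.0743 0.0645 0.12  ]
scene [294 151  10  12 110] [298.34545455 156.51818182] [ 0.5028 -0.1749  0.0962] [ 0.4891 -0.1895  0.0808] [ 0.511  -0.1654  0.1069]
[ 0.49387173 -0.17910884  0.1045    ]
```

View pics/tz.png

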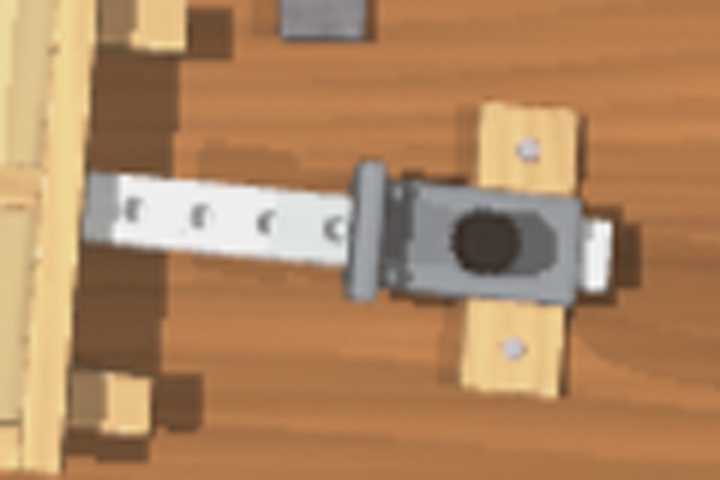

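View pics/sz.png

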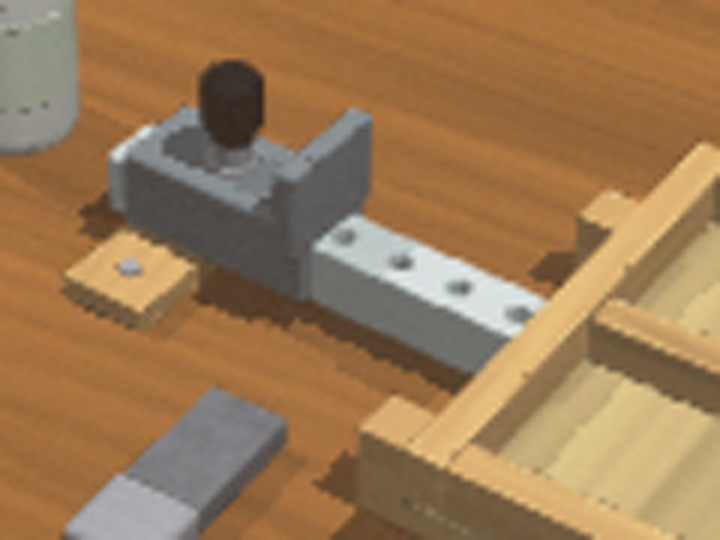

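```bash
python3 - <<'E'
from h import *
t=dict(np.load("pics/top0.npz"));s=dict(np.load("pics/scene0.npz"))
H=[(133,210),(200,215),(266,222),(334,228)]
P=np.array([onz(t,(x+.5)/6-.5+290,(y+.5)/6-.5+205,.044) for x,y in H]);print(P.round(4),np.linalg.norm(np.diff(P,axis=0),axis=1))
Hs=[(345,236),(401,261),(459,287),(519,314)]
Q=np.array([onz(s,(x+.5)/6-.5+260,(y+.5)/6-.5+140,.044) for x,y in Hs]);print(Q.round(4),np.linalg.norm(np.diff(Q,axis=0),axis=1))
c=cloud(t)
# bar-edge centreline and bar z; panel top near edge
for v in range(192,285,6):
    row=c[v]; m=(row[:,2]>.065)&(row[:,2]<.085)&(np.arange(640)>295)&(np.arange(640)<320)
    us=np.where(m)[0]
    if len(us): print(v,us.max(),row[us.max()].round(4), onz(t,us.max()+.5,v,.075).round(4))
for v in (238,241,244): print(v,[(u,tuple(c[v,u].round(3))) for u in (303,306,309,312,316)])
d=np.array([P[0]-P[3]])[0]; d/=np.linalg.norm(d); print("dir",d, np.degrees(np.arctan2(d[1],d[0])))
print("pin est top", P[3]-.06*d, "scene",Q[0]-.06*d)
E
```

```text
[[ 0.5046 -0.0288  0.044 ]
 [ 0.5031 -0.0586  0.044 ]
 [ 0.5009 -0.0879  0.044 ]
 [ 0.499  -0.118   0.044 ]] [0.02983494 0.02939818 0.03016665]
[[ 0.4999 -0.1194  0.044 ]
 [ 0.5019 -0.09    0.044 ]
 [ 0.5039 -0.0602  0.044 ]
 [ 0.5061 -0.03    0.044 ]] [0.02946708 0.02986126 0.03020192]
192 307 [ 0.6288 -0.0136  0.069 ] [ 0.628  -0.0152  0.075 ]
198 306 [ 0.6122 -0.0116  0.0734] [ 0.612 -0.013  0.075]
204 306 [ 0.5969 -0.0118  0.0682] [ 0.5962 -0.0135  0.075 ]
210 305 [ 0.5805 -0.0099  0.0735] [ 0.5804 -0.0113  0.075 ]
216 305 [ 0.5647 -0.0104  0.0736] [ 0.5646 -0.0118  0.075 ]
222 304 [ 0.5489 -0.0083  0.0746] [ 0.5489 -0.0097  0.075 ]
228 304 [ 0.5334 -0.0088  0.0741] [ 0.5333 -0.0101  0.075 ]
234 302 [ 0.5176 -0.0041  0.0751] [ 0.5177 -0.0054  0.075 ]
240 303 [ 0.5023 -0.007   0.0714] [ 0.5023 -0.0085  0.075 ]
246 302 [ 0.4868 -0.005   0.0734] [ 0.4868 -0.0064  0.075 ]
252 302 [ 0.4714 -0.0056  0.0754] [ 0.4715 -0.0068  0.075 ]
258 301 [ 0.4561 -0.0034  0.0742] [ 0.4561 -0.0047  0.075 ]
264 301 [ 0.4407 -0.0037  0.0706] [ 0.4409 -0.0052  0.075 ]
270 300 [ 0.4256 -0.0018  0.0752] [
[... 615 characters left out ...]
4(0.045))), (309, (np.float64(0.501), np.float64(-0.022), np.float64(0.043))), (312, (np.float64(0.501), np.float64(-0.029), np.float64(0.033))), (316, (np.float64(0.501), np.float64(-0.04), np.float64(0.043)))]
244 [(303, (np.float64(0.492), np.float64(-0.007), np.float64(0.063))), (306, (np.float64(0.492), np.float64(-0.014), np.float64(0.043))), (309, (np.float64(0.493), np.float64(-0.022), np.float64(0.043))), (312, (np.float64(0.493), np.float64(-0.03), np.float64(0.046))), (316, (np.float64(0.493), np.float64(-0.04), np.float64(0.041)))]
dir [0.06184431 0.99808581 0.        ] 86.45431953041555
pin est top [ 0.49531478 -0.1778913   0.044     ] scene [ 0.49617541 -0.1792367   0.044     ]
```

```bash
python3 - <<'E'
from h import *
t=dict(np.load("pics/top0.npz"));s=dict(np.load("pics/scene0.npz"))
for x,y in[(418,443),(480,379),(540,315),(600,253),(640,210),(695,150)]:
    print(x,y,onz(s,(x+.5)/6-.5+260,(y+.5)/6-.5+140,.075).round(4))
print(proj(s,[.506,-.009,.075]),proj(s,[.506,-.009,.044]))
# bar edge lines in top image: bright low-sat
P=np.array([.4957,-.1785]);d=np.array([np.cos(np.radians(86.3)),np.sin(np.radians(86.3))]);
for k in range(2,6): print(k,proj(t,[*(P+d*.03*k),.044]).round(1),proj(s,[*(P+d*.03*k),.044]).round(1))
crop(s,325,165,385,215,12,"pics/sz2.png")
E
```

```text
418 443 [ 0.6267 -0.0112  0.075 ]
480 379 [ 0.5823 -0.0088  0.075 ]
540 315 [ 0.5356 -0.0069  0.075 ]
600 253 [ 0.4871 -0.0043  0.075 ]
640 210 [ 0.452 -0.003  0.075]
695 150 [ 0.4006 -0.0014  0.075 ]
[354.41247679 185.20323394] [353.50500594 194.77161363]
2 [345.5 242.4] [317.4 178.9]
3 [334.2 241.3] [326.9 183.2]
4 [323.  240.3] [336.7 187.5]
5 [311.8 239.3] [346.6 191.9]
```

View pics/sz2.png

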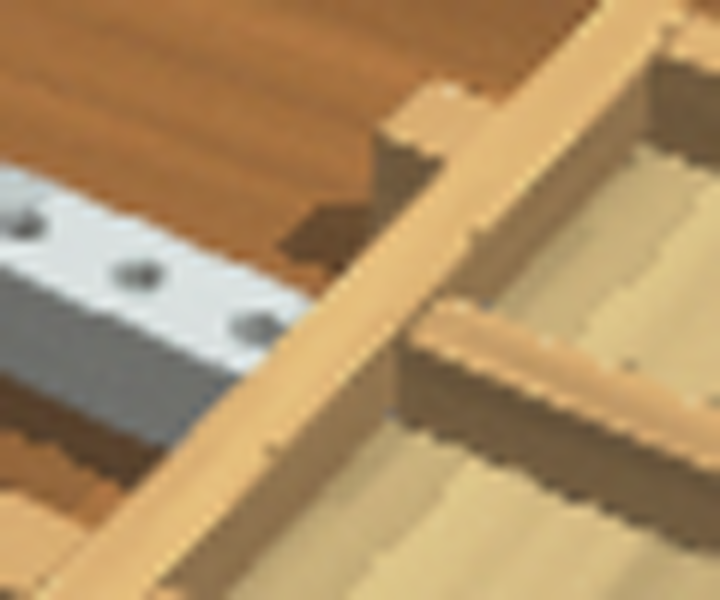

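```bash
python3 - <<'E'
from h import *
t=dict(np.load("pics/top0.npz"));s=dict(np.load("pics/scene0.npz"))
P=np.array([.4957,-.1785]);a=np.radians(86.35);d=np.array([np.cos(a),np.sin(a)]);n=np.array([d[1],-d[0]])
for name,im in(("top",t),("scene",s)):
  f=im["frame"].astype(np.float32)
  print(name)
  for off in(0,-.010,.010):
    l=np.arange(.045,.185,.002)
    uv=np.array([proj(im,[*(P+d*x+n*off),.044]) for x in l],np.float32)
    v=cv2.remap(f,uv[:,0].reshape(1,-1),uv[:,1].reshape(1,-1),cv2.INTER_LINEAR)[0]
    print("off",off); print(" ".join(f"{x*1000:.0f}:{int(q[0])}/{int(q[2])}" for x,q in zip(l,v)))
E
```

```text
top
off 0
45:157/163 47:160/166 49:150/154 51:128/130 53:115/114 55:173/174 57:212/214 59:208/210 61:160/160 63:146/145 65:172/172 67:217/218 69:224/225 71:224/226 73:224/226 75:224/226 77:223/226 79:223/226 81:222/224 83:220/223 85:222/224 87:220/222 89:191/192 91:151/150 93:142/141 95:195/195 97:228/228 99:237/237 101:237/237 103:238/238 105:238/238 107:238/238 109:238/238 111:238/238 113:231/232 115:222/223 117:219/220 119:177/177 121:154/154 123:163/163 125:214/214 127:231/230 129:237/236 131:238/238 133:238/238 135:238/238 137:238/238 139:238/238 141:238/238 143:232/233 145:227/228 147:214/215 149:165/164 151:150/148 153:164/163 155:196/196 157:175/175 159:162/162 161:157/157 163:157/157 165:158/157 167:157/157 169:153/150 171:146/133 173:184/121 175:216/131 177:235/144 179:238/148 181:238/147 183:238/145
off -0.01
45:157/163 47:159/166 49:153/159 51:132/134 53:128/127 55:205/207 57:218/219 59:221/223 61:222/224 63:223/225 65:224/226 67:224/226 69:224/227 71:224/227 73:224/227 75:224/227 77:224/227 79:224/227 81:225/227 83:225/226 85:225/226 87:225/226 89:231/231 91:235/235 93:2
[... 3097 characters left out ...]
/197 65:189/197 67:189/198 69:190/198 71:190/198 73:191/200 75:192/200 77:192/199 79:192/199 81:191/199 83:191/198 85:192/199 87:202/209 89:214/220 91:215/221 93:215/221 95:216/222 97:215/222 99:216/222 101:217/223 103:216/222 105:216/222 107:217/223 109:217/223 111:216/222 113:217/222 115:217/223 117:216/222 119:213/219 121:211/217 123:216/221 125:216/221 127:216/222 129:216/222 131:216/222 133:216/222 135:216/222 137:216/222 139:216/222 141:216/222 143:216/221 145:216/221 147:210/217 149:210/217 151:213/220 153:216/206 155:218/166 157:222/127 159:226/124 161:229/124 163:229/125 165:229/125 167:227/123 169:224/121 171:215/115 173:179/95 175:151/82 177:147/78 179:144/78 181:142/79 183:143/79
```

Both views agree. The pin axis is at about (0.4945, -0.178) and the bar runs at 86.35° in world. The panel edge is about 171.5 mm ahead of the pin, so the gap is about 116.5 mm and the target is tail = 0.090, leaving about 26.5 mm. Next I'll move over with the fingers across the bar, at yaw 1.507.

```bash
python3 -m crank '-.038 -.027 0 0;-.038 -.027 0 0;-.038 -.027 0 0;-.038 -.027 0 0;-.038 -.027 0 0' 0 30
```

```text
t: 0.6
tool_pos: [0.291, 0.3786, 0.2017]
ee_rot: [-3.137, -0.002, 2.91]
contact_force: [1.1, 0.9, -0.6]
gripper_width: 0.0854
```

```bash
python3 -c "
from station import bot;s=bot.state();print(s['t'],s['tool_pos'],s['ee_rot'])"; python3 -m crank '-.038 -.027 0 0;-.038 -.027 0 0;-.038 -.027 0 0;-.038 -.027 0 0;0 0 0 .14'
```

```text
0.6 [0.29098922 0.37862652 0.20171918] [-3.13715253e+00 -2.41532260e-03  2.91008352e+00]
t: 1.1
tool_pos: [0.4199, 0.2275, 0.2002]
ee_rot: [-3.134, -0.001, 2.761]
contact_force: [-1.2, 0.2, -0.2]
gripper_width: 0.0854
```

```bash
python3 -m crank '-.022 -.034 0 .14;-.027 -.031 0 .14;-.031 -.027 0 .14;-.034 -.022 0 .14;-.037 -.017 0 .14'
```

```text
t: 1.6
tool_pos: [0.4576, 0.0224, 0.199]
ee_rot: [-3.133, 0.001, 2.037]
contact_force: [0.8, -0.0, -0.1]
gripper_width: 0.0852
```

```bash
python3 -m crank '-.039 -.012 0 .132;-.040 -.006 0 .132;-.041 -.001 0 .132;-.040 .004 0 .132;-.039 .009 0 0'; python3 -m crank '0 0 0 0'
```

```text
t: 2.1
tool_pos: [0.4885, -0.1856, 0.1978]
ee_rot: [-3.132, 0.004, 1.483]
contact_force: [-0.0, 0.2, 0.3]
gripper_width: 0.0855
t: 2.2
tool_pos: [0.4889, -0.1901, 0.1971]
ee_rot: [-3.132, 0.005, 1.477]
contact_force: [-0.2, -0.1, -0.2]
gripper_width: 0.0852
```

```bash
python3 -m crank '.012 .0045 .02 -.03;0 0 0 0'; python3 - <<'E'
from h import *
from station import bot,eyes
s=bot.state();print(s['tool_pos'],s['ee_rot'])
t=eyes.get_image("top");np.savez("pics/t1.npz",**t);crop(t,290,190,410,290,6,"pics/t1.png")
E
```

```text
t: 2.4
tool_pos: [0.4937, -0.1796, 0.1758]
ee_rot: [-3.13, 0.004, 1.505]
contact_force: [-0.4, -0.4, 0.5]
gripper_width: 0.0855
[ 0.49371282 -0.1795864   0.17580126] [-3.13011465  0.00400093  1.50460474]
```

View pics/t1.png

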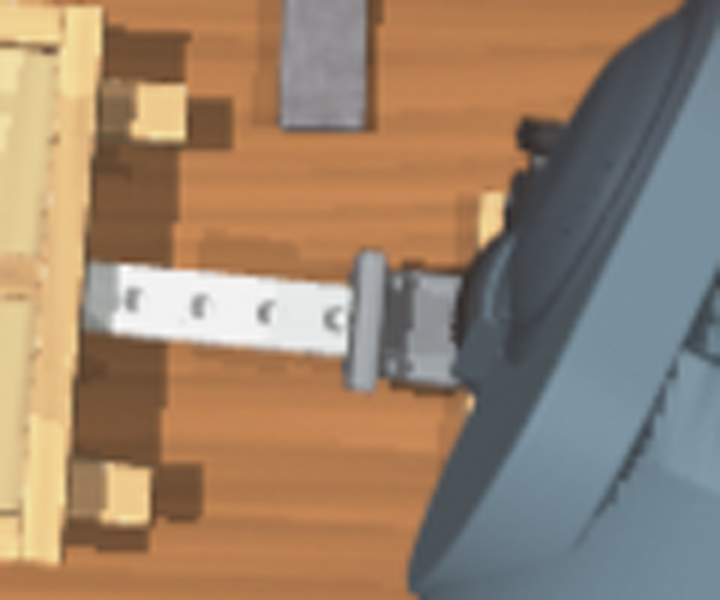

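The arm hides the knob in the top view, while the panel edge and holes stay visible and unchanged. I'll descend and check in the scene view.

```bash
python3 -m crank '.001 .001 .035 0;0 0 .03 0;0 0 .015 0;0 0 0 0'; python3 - <<'E'
from h import *
from station import bot,eyes
s=bot.state();print(s['tool_pos'],s['ee_rot'])
t=eyes.get_image("scene");crop(t,240,110,360,210,6,"pics/s1.png")
E
```

```text
t: 2.85
tool_pos: [0.4962, -0.1792, 0.0994]
ee_rot: [-3.137, 0.009, 1.506]
contact_force: [0.5, 0.3, 0.6]
gripper_width: 0.0857
[ 0.49623095 -0.17919757  0.09943483] [-3.13675172  0.00850104  1.50600784]
```

View pics/s1.png

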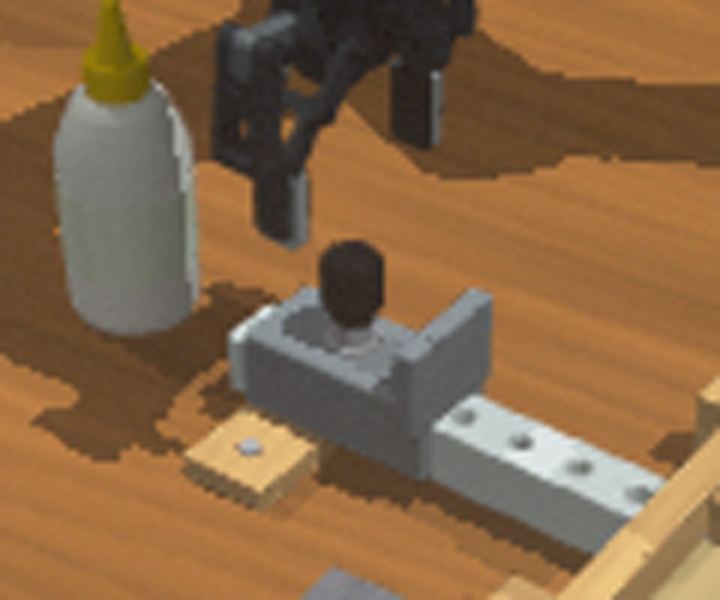

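The open fingers stand either side, above the knob (crop 352,285), with clear space. I'll go down to grip height.

```bash
python3 -m crank '.001 -.0015 .018 0;0 0 .010 0;0 0 0 0'; python3 -c "
from station import bot;s=bot.state();print(s['t'],s['tool_pos'],s['ee_rot'])"
```

```text
t: 3.2
tool_pos: [0.4985, -0.1796, 0.0767]
ee_rot: [3.138, 0.012, 1.507]
contact_force: [-0.3, 0.5, -0.1]
gripper_width: 0.0858
3.2 [ 0.49846009 -0.17955888  0.07672752] [3.13845065 0.01205569 1.50684563]
```

```bash
python3 -m crank '.0015 -.004 .004 0;0 0 0 0'; python3 -c "
from station import bot;s=bot.state();print(s['t'],s['tool_pos'],s['ee_rot'])"
```

```text
t: 3.4
tool_pos: [0.4956, -0.1783, 0.0744]
ee_rot: [3.136, 0.013, 1.507]
contact_force: [0.1, -0.1, -0.0]
gripper_width: 0.0856
3.4 [ 0.49557531 -0.17829153  0.07444689] [3.13597325 0.01315054 1.50689673]
```

```bash
python3 -m crank '0 -.001 .002 0;0 0 0 0;0 0 0 0;0 0 0 0;0 0 0 0' .55 35;python3 -m crank '0 0 0 0;0 0 0 0;0 0 0 0;0 0 0 0;0 0 0 0' 1 35; python3 - <<'E'
from h import *
from station import bot,eyes
s=bot.state();print(s['t'],s['tool_pos'],s['ee_rot'],s['contact_force'])
t=eyes.get_image("scene");crop(t,240,110,360,210,6,"pics/s2.png")
E
```

```text
t: 3.9
tool_pos: [0.4957, -0.1789, 0.0741]
ee_rot: [3.133, 0.014, 1.507]
contact_force: [0.1, -0.2, -0.2]
gripper_width: 0.0385
t: 4.4
tool_pos: [0.4962, -0.179, 0.0745]
ee_rot: [3.132, 0.014, 1.507]
contact_force: [-0.3, 0.0, 0.2]
gripper_width: 0.0242
4.4 [ 0.49623584 -0.179012    0.07450194] [3.13213198 0.01442072 1.50677764] [-0.33676785  0.0155429   0.20944845]
```

View pics/s2.png

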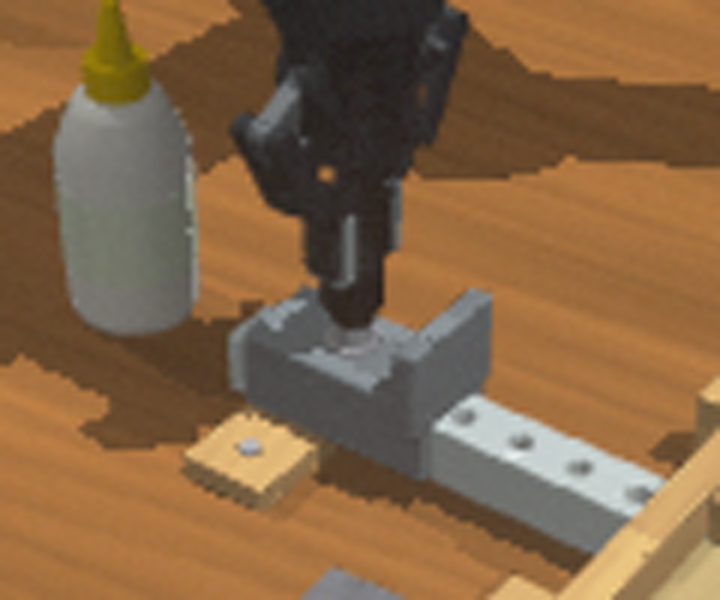

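```bash
python3 - <<'E'
from h import *
from station import bot,eyes
s=bot.state();t=eyes.get_image("scene");print(s['gripper_width'],bot.state()['gripper_width'])
f=lambda P:((proj(t,P)-[240,110]+.5)*6-.5).round()
for z in(.0745,.0775,.091,.1045): print(z,f([.495,-.1785,z]),"nearfinger",f([.515,-.179,z]),f([.515,-.190,z]),f([.515,-.168,z]))
crop(t,280,140,320,175,18,"pics/s3.png")
E
```

```text
0.024331618240265432 0.024634047623327385
0.0745 [356. 311.] nearfinger [330. 334.] [309. 326.] [351. 342.]
0.0775 [356. 305.] nearfinger [330. 328.] [309. 320.] [351. 336.]
0.091 [356. 280.] nearfinger [329. 303.] [308. 295.] [351. 311.]
0.1045 [355. 254.] nearfinger [329. 277.] [307. 269.] [350. 285.]
```

View pics/s3.png

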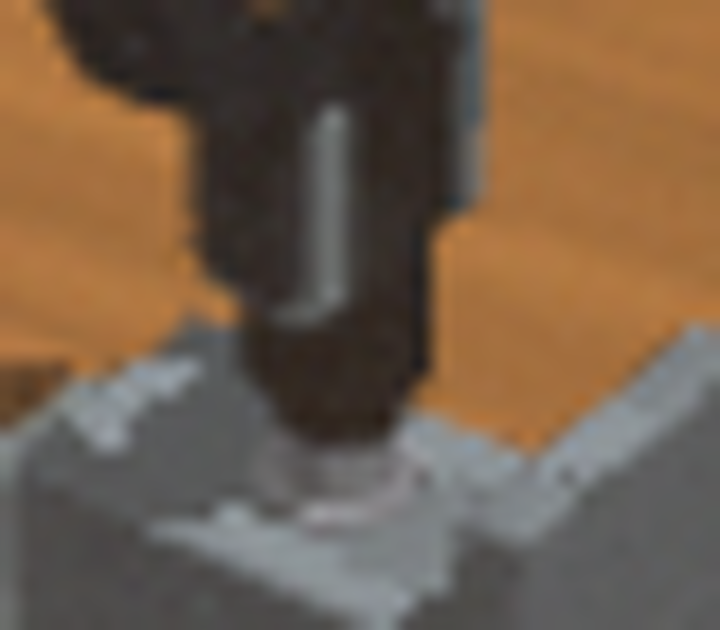

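```bash
python3 - <<'E'
from h import *
from station import bot,eyes
t=eyes.get_image("scene");c=cloud(t);s=bot.state();print(s['tool_pos'],s['gripper_width'])
for u in(296,298,299,301,303,305):
    print(u,[(v,*(c[v,u]*1000).round().astype(int)) for v in range(146,168,2)])
E
```

```text
[ 0.49619872 -0.17898166  0.0744738 ] 0.024388609803778282
296 [(146, np.int64(517), np.int64(-172), np.int64(138)), (148, np.int64(519), np.int64(-171), np.int64(133)), (150, np.int64(513), np.int64(-175), np.int64(122)), (152, np.int64(515), np.int64(-174), np.int64(118)), (154, np.int64(516), np.int64(-173), np.int64(112)), (156, np.int64(515), np.int64(-174), np.int64(105)), (158, np.int64(508), np.int64(-179), np.int64(93)), (160, np.int64(509), np.int64(-178), np.int64(88)), (162, np.int64(508), np.int64(-179), np.int64(80)), (164, np.int64(505), np.int64(-181), np.int64(71)), (166, np.int64(503), np.int64(-183), np.int64(63))]
298 [(146, np.int64(517), np.int64(-166), np.int64(140)), (148, np.int64(512), np.int64(-170), np.int64(130)), (150, np.int64(513), np.int64(-169), np.int64(125)), (152, np.int64(513), np.int64(-169), np.int64(118)), (154, np.int64(514), np.int64(-168), np.int64(113)), (156, np.int64(513), np.int64(-169), np.int64(106)), (158, np.int64(509), np.int64(-172), np.int64(96)), (160, np.int64(511), np.int64(-171), np.int64(91)), (162, np.int64(508), np.int64(-
[... 1748 characters left out ...]
221), np.int64(3)), (164, np.int64(479), np.int64(-176), np.int64(57)), (166, np.int64(489), np.int64(-170), np.int64(59))]
305 [(146, np.int64(480), np.int64(-169), np.int64(118)), (148, np.int64(484), np.int64(-167), np.int64(115)), (150, np.int64(482), np.int64(-168), np.int64(107)), (152, np.int64(364), np.int64(-243), np.int64(4)), (154, np.int64(364), np.int64(-243), np.int64(-3)), (156, np.int64(376), np.int64(-235), np.int64(-1)), (158, np.int64(386), np.int64(-229), np.int64(1)), (160, np.int64(392), np.int64(-225), np.int64(-2)), (162, np.int64(403), np.int64(-218), np.int64(0)), (164, np.int64(477), np.int64(-171), np.int64(58)), (166, np.int64(485), np.int64(-166), np.int64(58))]
```

Depth puts the visible fingertips at z≈0.101, though the TCP reads 0.0745. So only the knob's top ~4 mm is gripped (tip at crop (330,310), knob bottom at (335,440)). Going 13 mm lower is safe either way, since the tips would still clear the saddle at 0.058. I'll open, drop, and regrip.

```bash
python3 -m crank '0 0 0 0;0 0 0 0;0 0 0 0' .45;python3 -m crank '.0005 -.001 .006 0;0 0 .006 0;0 0 0 0'; python3 - <<'E'
from h import *
from station import bot,eyes
s=bot.state();print(s['t'],s['tool_pos'],s['ee_rot'],s['contact_force'])
t=eyes.get_image("scene");crop(t,280,140,320,175,18,"pics/s4.png")
E
```

```text
t: 4.85
tool_pos: [0.4958, -0.1789, 0.0741]
ee_rot: [3.133, 0.014, 1.507]
contact_force: [0.6, -0.1, 0.1]
gripper_width: 0.0468
t: 5.15
tool_pos: [0.4948, -0.1785, 0.0609]
ee_rot: [3.133, 0.014, 1.507]
contact_force: [-0.3, -0.3, -0.3]
gripper_width: 0.0466
5.15 [ 0.49476789 -0.1784875   0.06093439] [3.13318529 0.01432568 1.50678806] [-0.30509255 -0.34382867 -0.32968216]
```

View pics/s4.png

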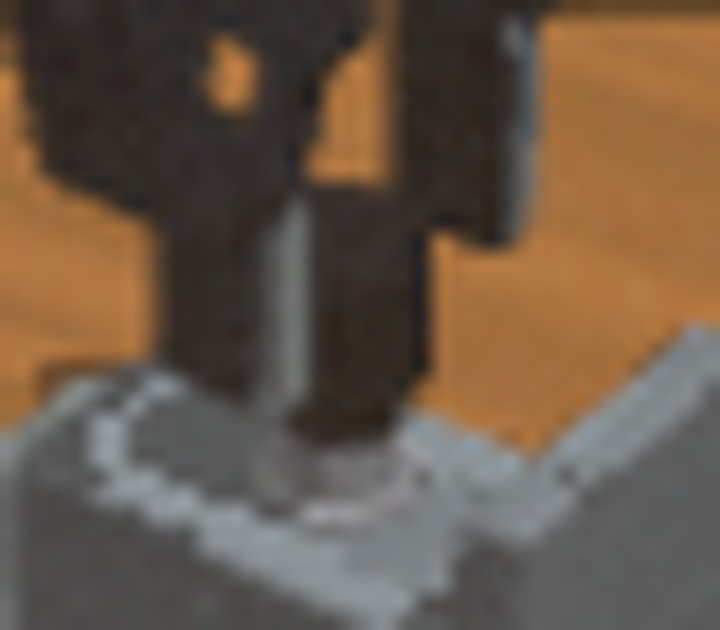

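No contact force, and the tips now overlap about half the knob's height. Closing.

```bash
python3 -m crank '0 0 0 0;0 0 0 0;0 0 0 0;0 0 0 0;0 0 0 0' 1 45; python3 - <<'E'
from h import *
from station import bot,eyes
s=bot.state();print(s['t'],s['tool_pos'],s['ee_rot'],s['contact_force'])
t=eyes.get_image("scene");crop(t,280,140,320,175,18,"pics/s5.png")
E
```

```text
t: 5.7
tool_pos: [0.4961, -0.1787, 0.0616]
ee_rot: [3.131, 0.014, 1.507]
contact_force: [1.0, 0.3, -1.0]
gripper_width: 0.0253
5.7 [ 0.49612998 -0.17865507  0.06159508] [3.13091901 0.0143334  1.50706   ] [ 1.0478851   0.27318863 -1.04423644]
```

View pics/s5.png

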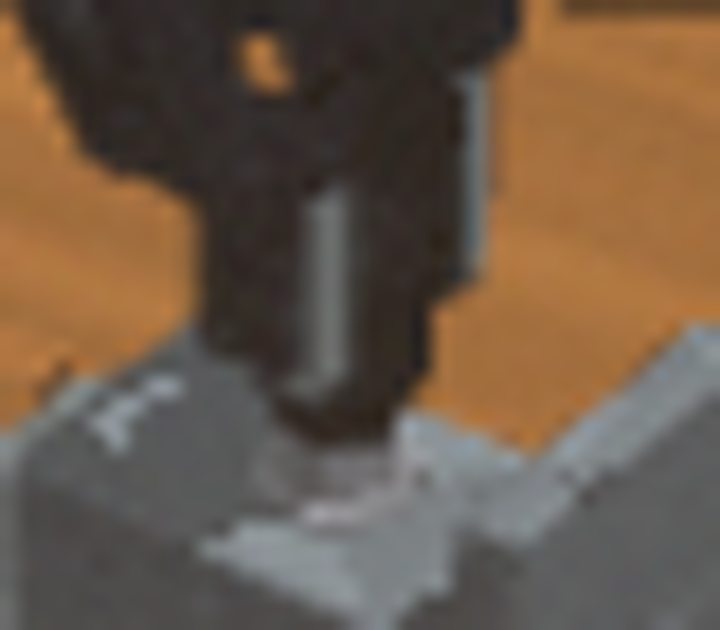

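A good grip on the lower half of the knob. Lifting the plunger about 11 mm.

```bash
python3 -m crank '0 0 -.005 0;0 0 -.004 0;0 0 0 0'; python3 -m crank '0 0 0 0'
```

```text
t: 6.05
tool_pos: [0.4961, -0.1786, 0.0701]
ee_rot: [3.131, 0.014, 1.507]
contact_force: [2.3, -1.1, -6.8]
gripper_width: 0.0254
t: 6.15
tool_pos: [0.496, -0.1786, 0.0699]
ee_rot: [3.132, 0.014, 1.507]
contact_force: [3.3, -1.2, -6.6]
gripper_width: 0.0253
```

```bash
python3 -m crank '0 0 -.003 0;0 0 0 0'; python3 -c "
from station import bot;s=bot.state();print(s['t'],s['tool_pos'],s['ee_rot'],s['contact_force'])"
```

```text
t: 6.35
tool_pos: [0.496, -0.1786, 0.0726]
ee_rot: [3.132, 0.014, 1.507]
contact_force: [3.1, -1.1, -8.4]
gripper_width: 0.025
6.35 [ 0.49602342 -0.17857655  0.07260337] [3.13179769 0.01389386 1.50690511] [ 3.09007946 -1.11248817 -8.448913  ]
```

Lift is 11 mm and the force matches the spring. Sliding along the bar (tool x).

```bash
python3 -m crank '.004 0 0 0;.008 0 0 0;.008 0 0 0;.008 0 0 0;0 0 0 0'; python3 -c "
from station import bot;s=bot.state();print(s['t'],s['tool_pos'],s['ee_rot'],s['contact_force'])"
```

```text
t: 6.85
tool_pos: [0.4981, -0.1485, 0.072]
ee_rot: [3.132, 0.014, 1.507]
contact_force: [4.1, -0.0, -7.5]
gripper_width: 0.0254
6.85 [ 0.49810276 -0.14845806  0.07200345] [3.13152366 0.01445527 1.50697883] [ 4.07404660e+00 -3.54048082e-04 -7.54888385e+00]
```

```bash
python3 -m crank '.010 -.0005 -.0005 0;.010 -.0005 0 0;.010 0 -.0003 0;.010 0 0 0;.006 0 0 0'; python3 -m crank '0 0 0 0'; python3 - <<'E'
from h import *
from station import bot,eyes
s=bot.state();print(s['t'],s['tool_pos'],s['ee_rot'],s['contact_force'])
P=np.array([.49613,-.17866]);a=np.radians(86.35);print((s['tool_pos'][:2]-P)@[np.cos(a),np.sin(a)])
for n in("top","scene"):
    t=eyes.get_image(n);np.savez(f"pics/{n}5.npz",**t)
    crop(t,*((280,195,400,285) if n=="top" else (270,120,390,210)),6,f"pics/{n}5.png")
E
```

```text
t: 7.35
tool_pos: [0.5014, -0.1015, 0.0726]
ee_rot: [3.129, 0.018, 1.506]
contact_force: [3.7, -2.3, -7.9]
gripper_width: 0.025
t: 7.45
tool_pos: [0.5014, -0.1003, 0.0725]
ee_rot: [3.129, 0.017, 1.507]
contact_force: [4.0, -0.1, -7.8]
gripper_width: 0.025
7.45 [ 0.50143808 -0.10032777  0.07254205] [3.12931844 0.01711296 1.50742123] [ 4.04054099 -0.08285155 -7.76990797]
0.07851125718534356
```

View pics/scene5.png

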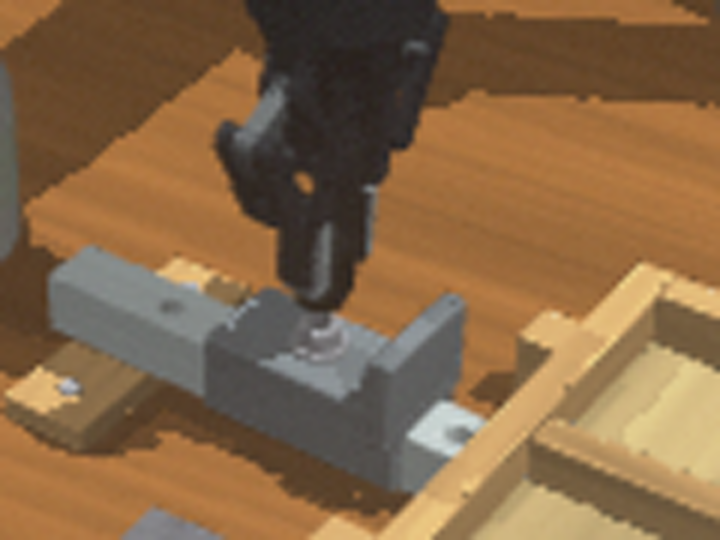

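View pics/top5.png

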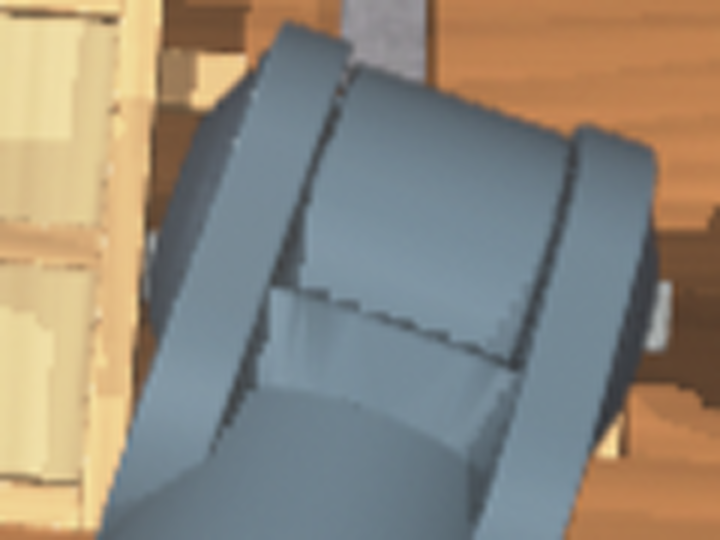

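The scene view shows the jaw face short of the last visible hole at crop (460,433), with the panel edge beyond it and unmoved. Tail is about 0.0785. I'll advance to about 0.087, lower until the pin rides on the bar, then creep into the hole.

```bash
python3 -m crank '.007 0 0 0;.0015 0 0 0;0 0 0 0;0 0 .0025 0;0 0 0 0'; cat > m.py <<'E'
from h import *
from station import bot
s=bot.state()
P=np.array([.49613,-.17866]);a=np.radians(86.35)
print(s['t'],s['tool_pos'].round(4),s['contact_force'].round(1),"s",((s['tool_pos'][:2]-P)@[np.cos(a),np.sin(a)]).round(4),"lift",(s['tool_pos'][2]-.0616).round(4),s['gripper_width'])
E
python3 m.py
```

```text
t: 8.05
tool_pos: [0.5021, -0.0926, 0.0698]
ee_rot: [3.129, 0.017, 1.506]
contact_force: [4.6, -0.7, -7.4]
gripper_width: 0.0252
8.05 [ 0.5021 -0.0926  0.0698] [ 4.6 -0.7 -7.4] s 0.0863 lift 0.0082 0.02517726966731244
```

```bash
python3 -m crank '0 0 .0015 0;0 0 0 0'; python3 m.py
```

```text
t: 8.25
tool_pos: [0.5021, -0.092, 0.0685]
ee_rot: [3.129, 0.016, 1.506]
contact_force: [4.1, -0.7, -6.8]
gripper_width: 0.0251
8.25 [ 0.5021 -0.092   0.0685] [ 4.1 -0.7 -6.8] s 0.0869 lift 0.0069 0.025060421213517092
```

```bash
python3 -m crank '.0015 0 .0005 0;0 0 0 0'; python3 m.py;  python3 -m crank '.001 0 .001 0;0 0 0 0'; python3 m.py
```

```text
t: 8.45
tool_pos: [0.5021, -0.0908, 0.068]
ee_rot: [3.129, 0.016, 1.505]
contact_force: [4.9, -0.2, -6.2]
gripper_width: 0.0253
8.45 [ 0.5021 -0.0908  0.068 ] [ 4.9 -0.2 -6.2] s 0.0881 lift 0.0064 0.025291525807263626
t: 8.65
tool_pos: [0.5022, -0.0901, 0.0669]
ee_rot: [3.129, 0.017, 1.505]
contact_force: [2.9, 0.7, -5.8]
gripper_width: 0.0251
8.65 [ 0.5022 -0.0901  0.0669] [ 2.9  0.7 -5.8] s 0.0887 lift 0.0053 0.025078761379074433
```

Force keeps decreasing with the lift, so the pin is entering the hole. I'll go on lowering, centring towards 0.090.

```bash
python3 -m crank '.001 0 .002 0;0 0 0 0'; python3 m.py;  python3 -m crank '0 0 .002 0;0 0 0 0'; python3 m.py
```

```text
t: 8.85
tool_pos: [0.5023, -0.0893, 0.0648]
ee_rot: [3.129, 0.018, 1.505]
contact_force: [2.8, 0.2, -5.6]
gripper_width: 0.0255
8.85 [ 0.5023 -0.0893  0.0648] [ 2.8  0.2 -5.6] s 0.0895 lift 0.0032 0.025489326039383427
t: 9.05
tool_pos: [0.5023, -0.0893, 0.0628]
ee_rot: [3.129, 0.018, 1.505]
contact_force: [2.9, -0.8, -4.2]
gripper_width: 0.0252
9.05 [ 0.5023 -0.0893  0.0628] [ 2.9 -0.8 -4.2] s 0.0895 lift 0.0012 0.0252198544719986
```

```bash
python3 -m crank '0 0 .0015 0;0 0 0 0'; python3 m.py;  python3 -m crank '0 0 .001 0;0 0 0 0'; python3 m.py
```

```text
t: 9.25
tool_pos: [0.5023, -0.0894, 0.0616]
ee_rot: [3.129, 0.018, 1.505]
contact_force: [3.2, -0.6, -4.4]
gripper_width: 0.0255
9.25 [ 0.5023 -0.0894  0.0616] [ 3.2 -0.6 -4.4] s 0.0895 lift 0.0 0.02552701250028783
t: 9.45
tool_pos: [0.5023, -0.0894, 0.0617]
ee_rot: [3.128, 0.018, 1.505]
contact_force: [2.4, 0.1, -4.6]
gripper_width: 0.0253
9.45 [ 0.5023 -0.0894  0.0617] [ 2.4  0.1 -4.6] s 0.0895 lift 0.0001 0.02525800872632202
```

```bash
python3 -m crank '0 0 .002 0;0 0 0 0'; python3 m.py;  python3 -m crank '0 0 .002 0;0 0 0 0'; python3 m.py
```

```text
t: 9.65
tool_pos: [0.5024, -0.0894, 0.0617]
ee_rot: [3.127, 0.019, 1.505]
contact_force: [1.9, 0.1, -3.7]
gripper_width: 0.0257
9.65 [ 0.5024 -0.0894  0.0617] [ 1.9  0.1 -3.7] s 0.0894 lift 0.0001 0.025710124410030826
t: 9.85
tool_pos: [0.5024, -0.0895, 0.0616]
ee_rot: [3.126, 0.019, 1.505]
contact_force: [2.3, 0.2, -4.4]
gripper_width: 0.0252
9.85 [ 0.5024 -0.0895  0.0616] [ 2.3  0.2 -4.4] s 0.0894 lift 0.0 0.025157322608317195
```

The zero rows release the push, so I'll end with a pressing row.

```bash
python3 -m crank '0 0 .003 0'; python3 m.py;  python3 -m crank '0 0 .005 0'; python3 m.py
```

```text
t: 9.95
tool_pos: [0.5027, -0.09, 0.061]
ee_rot: [3.125, 0.021, 1.505]
contact_force: [-10.8, 3.0, 40.0]
gripper_width: 0.0259
9.95 [ 0.5027 -0.09    0.061 ] [-10.8   3.   40. ] s 0.0889 lift -0.0006 0.025897633715407146
t: 10.05
tool_pos: [0.5032, -0.0907, 0.0598]
ee_rot: [3.123, 0.023, 1.505]
contact_force: [-16.5, 3.9, 51.7]
gripper_width: 0.0252
10.05 [ 0.5032 -0.0907  0.0598] [-16.5   3.9  51.7] s 0.0882 lift -0.0018 0.025197046947686964
```

Hard bottom: the pin is home. That push was more than needed, so I'll ease it to a light downward hold.

```bash
python3 -m crank '0 0 0 0'; python3 m.py;  python3 -m crank '0 0 .0005 0'; python3 m.py
```

```text
t: 10.15
tool_pos: [0.5027, -0.0906, 0.0609]
ee_rot: [3.123, 0.023, 1.505]
contact_force: [0.2, -0.1, -5.4]
gripper_width: 0.0251
10.15 [ 0.5027 -0.0906  0.0609] [ 0.2 -0.1 -5.4] s 0.0883 lift -0.0007 0.025088232240413417
t: 10.25
tool_pos: [0.5027, -0.0906, 0.0604]
ee_rot: [3.123, 0.023, 1.505]
contact_force: [0.5, 0.6, 1.1]
gripper_width: 0.0251
10.25 [ 0.5027 -0.0906  0.0604] [0.5 0.6 1.1] s 0.0883 lift -0.0012 0.025068471001257333
```

```bash
python3 -m crank '0 0 .0008 0'; python3 - <<'E'
from h import *
from station import bot,eyes
exec(open("m.py").read())
for n in("top","scene"):
    t=eyes.get_image(n);np.savez(f"pics/{n}6.npz",**t);o=dict(np.load(f"pics/{n}0.npz"))
    crop(t,*((280,175,400,285) if n=="top" else (270,120,390,210)),6,f"pics/{n}6.png")
    df=np.abs(t["frame"].astype(int)-o["frame"]).max(-1)
    if n=="scene": cv2.imwrite("pics/diff6.png",np.clip(df*3,0,255).astype(np.uint8))
exec(open("m.py").read())
# scene profile: jaw / panel occlusion shift check
E
```

```text
t: 10.35
tool_pos: [0.5028, -0.0906, 0.0602]
ee_rot: [3.122, 0.023, 1.505]
contact_force: [-3.9, 1.6, 15.4]
gripper_width: 0.0255
10.35 [ 0.5028 -0.0906  0.0602] [-3.9  1.6 15.4] s 0.0883 lift -0.0014 0.025500246198613116
10.45 [ 0.5028 -0.0906  0.0603] [-2.   0.6 10.3] s 0.0883 lift -0.0013 0.02537805505222737
```

View pics/scene6.png

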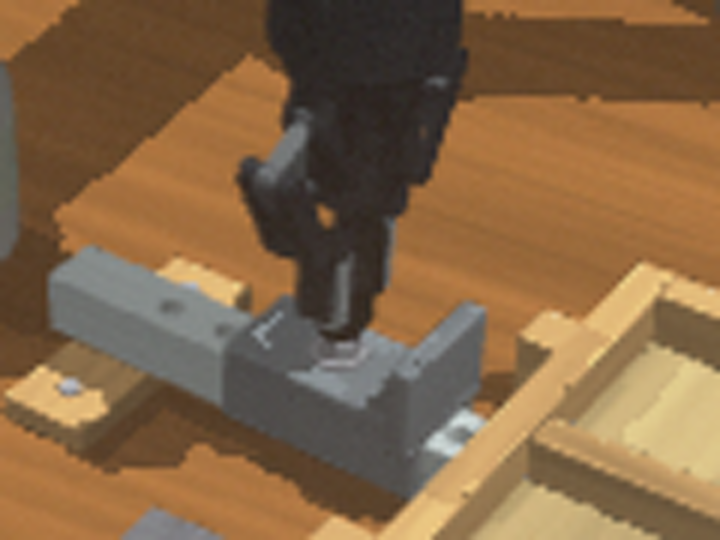

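View pics/diff6.png

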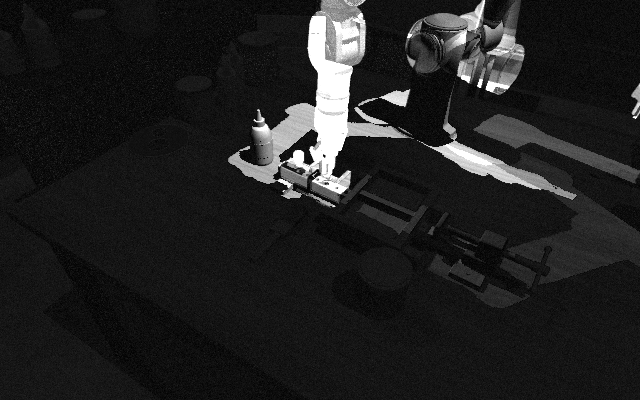

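The panel, tin, brush and bottle are unmoved; the difference image shows only the arm, its shadow and the slide. The jaw stands one partly covered hole short of the panel, at crop (460,425), and two holes are uncovered behind the slide. Pin home, about 10 N down, knob gripped. Handing in.

```bash
python3 -c "
from station import bot;s=bot.state();print(s['t'],s['tool_pos'],s['contact_force'],s['gripper_width']);print(bot.finish_job())"
```

```text
10.45 [ 0.5027827  -0.09060672  0.06028409] [-2.00780109  0.6049412  10.25094426] 0.02537805505222737
the job is handed in; nothing more can be done
None
```

I pulled the plunger up about 11 mm, slid the tail slide towards the panel and let the pin drop into the hole at tail = 0.090. I handed the job in at 10.45 s, still gripping the knob and pressing down with about 10 N.

**Hole choice:** I measured the starting gap at about 116 to 117.5 mm across the two cameras, so the 0.120 hole was out of reach. About 27 mm should now be left open, less than one hole spacing. I did not measure that gap again after the pin dropped.

**Last checks**
- **Pin home:** The knob came back to its starting height, with arm-derived travel of 88 to 89.5 mm, and then met a hard stop.
- **Surroundings:** A before/after comparison of the scene camera's view shows the panel, tin, brush and bottle where they were; only shadows changed there.

**What disagreed or went wrong**
- **Fingertip height:** The cameras showed the fingertips about 25 mm higher than the reported tool position implies. My first grip caught only the top of the knob, so I opened, went 13 mm lower and gripped again.
- **Push on the pin:** While seating it I briefly pressed down through the fingers with about 50 N, and they crept about 1 mm on the knob before I eased off. That is well under the 120 N wrist limit. The 40 N limit is for the arm and gripper body, which as far as I could see touched nothing.

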